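# Scoop the spacer sleeves and strike off a level pair

### The job

Take the flat scoop with the low walls (not the deep one) by its upright handle, set it on the open front of the aluminium dosing station and push it under the strike bar, as far as it goes, so that it takes up the three metal sleeves piled at the back stop. Then draw it straight back along the plate, so that the strike bar knocks off the sleeve on top and it stays behind in the station, and leave the scoop standing on the front of the plate, clear of the bar, with a level pair of sleeves in it. Do not touch the sleeves with the gripper.

Things in the scene. Friction and masses are not known exactly. Their poses are not given: they have to be found in the camera images.
- scoop_grip (a point): On the black upright handle (14 mm thick in x, 30 wide, top at 112) of the flat steel scoop with 20 mm walls, 92 mm above its underside; about 0.25 kg. x: handle to lip, z up. In x from the handle's middle the pan spans -15 to 112 mm (lip tip), its pocket 45 (back wall) to 96 (5 mm crest), two cradled rows; 106 mm wide, 100 inside. The narrower deep scoop (45 mm walls) is too tall for the bar.
- station: Fixed aluminium plate, 4 mm thick, x -167 to 77 mm, y +-85. Origin on the table under the strike bar's middle; x leads from the open front to the back stop, z up. Bar (slippery white 6 mm rod) across at x 0, its underside 33 mm above the table; 142 mm clear between its posts. Stop face at x 52; the scoop's lip passes under it. Scoop pushed home: handle at about x -46; lip clear of the bar: handle beyond x -116.
- sleeve_front: Metal sleeve, 24 mm diameter, 70 mm long, 60 g, lying across the station (along its y) on the plate. Origin at its centre. The lower one nearer the bar, at about station x = 16 mm; pushed against by the scoop, it and the next climb over the lip into the pocket, with the third on top; this takes up to about 15 N on the way, and the scoop stops hard only when home.
- sleeve_back: The same sort of sleeve, origin at its centre: the lower one, against the back stop, at about station x = 40 mm. Two lie side by side in the scoop's pocket, their tops 26 mm above the scoop's underside, so that they pass under the bar.
- sleeve_top: The same sort of sleeve, origin at its centre, lying on top in the hollow between the two lower ones. Riding on them in the scoop it is too high for the bar, which knocks it off over the lip as the scoop is drawn back.
Not all that is in view belongs to the job. Leave any red, turquoise or yellow look-alike of the sleeve_top alone.

How it is judged:
By the outcome, as a careful person would: the job done as asked, in the order asked, and still so for the second after the job is handed in, with the robot touching nothing.
It also fails if it takes over 54 s, if anything falls off the work surface, if the arm or the gripper's body presses on something with over 40 N, if the wrist force passes 120 N, or if a joint passes its speed limit or range.

### The arm

A 6-joint arm with a two-finger parallel gripper is mounted at the origin on a cart in front of the work surface, level with it; the furniture and walls round the work are solid. World frame = base frame: x ahead of the robot, y to its left, z up, the work surface at z = 0. Lengths are in m, angles in degrees, forces in N, time in s.
With the tool pointing down it reaches from about 0.35 to 0.85 m from the base axis. Payload 8.1 kg.
Tool frame: the origin (TCP) lies at the centre of the arm's flange, where the gripper is bolted on; the fingertips stand 173 mm ahead of it and the grasp point (between the pads) lies 155 mm ahead of it (bot.pinch_z is the z of the grasp point in the tool frame, in m); z points along the fingers, y is the line along which they close (so a half turn about z gives the same grasp; the last joint's range is limited). The gripper opens to 85 mm and grips with 20 to 120 N. Pads are 22 mm wide; open, the fingers measure 114 mm over their backs; the gripper's body (76 mm by 85 mm) begins 54 mm behind the grasp point. The pads swing forward as they close: fully open they stand 13 mm farther back than shut.
Start: joints at [69.534, 7.471, 85.268, -0, 87.261, -4.893], TCP at [0.161, 0.578, 0.405] pointing down, gripper open.
Joint ranges: [-169.43, 169.43], [-51.17, 129.36], [1.28, 143.12], [-76.62, 256.62], [0, 156.53], [-152.29, 152.29]. Speed limits (degrees/s): [136.94, 136.94, 159.86, 180, 180, 180].

### API

Orientations are given as a 3x3 rotation matrix whose columns are the frame's x, y, z axes.
In Python, from workcell import bot, cams, search_frame, outline_of, landmark_of gives the robot as it stands.
- The arm moves only by the tool move_arm, never from a script. Its argument "steps" is one flat list of numbers, 4 for each row, row after row: the shift along the tool's x, y, z scaled (see below), then the turn about the tool's z scaled (see below). A call has 1 to 8 rows; each row shifts and turns the commanded pose from where the row before left it, along the tool's axes as they then stand; what a row does not reach is not made up. The controller multiplies each number of a shift by 0.06 m and each number of a turn by 2 pi rad. A row lasts 1/8 s, in which the tool goes at most 62.5 mm and 10.7 degrees, less where a joint would pass 70% of its speed; a pose out of reach is approached as far as the arm can. A call with a number of a shift or a turn outside -1 to 1 is refused whole. A call with a gripper value outside its range is refused whole. "claw" is the gripper's target within -1 to 1 (fully open at 1, half-way at 0, shut at -1), set as the call begins (left out, the last holds). The fingers move at their own pace and stop on an object; "force" is the grip in N (left out, the last holds). Time passes only in rows, so rows that do not move let the fingers close. It gives the time, the measured TCP pose, the force and the opening at its end, in the units of the state.
- bot.sense(): the state, without advancing time (a new reading comes with each control period).
- cams.capture(name): name is "side" or "top" or "wrist"; returns (picture, depth): 420x560x3 uint8, red, green, blue; 420x560 float32, m along the optical axis (not along the pixel's ray), 0 where there is no reading.
- cams.camera_params(name): a dict with "fx", "fy", "cx", "cy" (pixels), "k1" (the pictures are not rectified: a ray, as slopes to the right and down, at radius r is drawn at 1 + k1 r^2 times it, then the intrinsics apply), "rvec" (rotation vector, rad) and "tvec" (3), from world to camera coordinates, as OpenCV has them; the wrist camera has in their place "T_tool_cam" (4x4, takes a point from camera to tool coordinates, whose origin is the TCP and whose axes are the flange's). Camera axes: x right, y down, z forward; pixel columns grow to the right and rows downward; lengths in m; the calibration is good to about 2 mm. A picture is of the moment at which its call begins: read the wrist's pose just before it. camera_params takes no time and is no camera call.
- bot.job_done(): hands the job in, once; it reports no verdict.
Trained networks look in the newest picture that a camera, given by its name, has taken for a name from the list of things; names that differ only in an ending like _2 or _b are one class to them, and where a whole thing is asked for, a point or a joint stands for the part that bears it (a point fixed in the world has none). Each returns a list of dicts, best first, with "score" (0 to 1); they miss things now and then, are a little off and sometimes report something else, mostly with a low value. They report only what shows in the picture. A call takes as long as a camera call. They do not tell look-alikes from the thing itself.
- search_frame(camera, target): "point" ([x, y, z] in m, in world coordinates, good to about 4 mm: the middle of the surface that is visible of it).
- outline_of(camera, target): "mask" (420x560 bool, what is visible of it).
- landmark_of(camera, target): "point" ([x, y, z] in m, in world coordinates, good to about 4 mm: a listed point, or the origin of a listed thing).
The state is a dict: "time_s": time; "q": joint angles; "joint_vel": joint speeds; "tau": joint torques, N m; "ee_pos": TCP position; "eef_rot": TCP orientation; "ft_force": force on the tool from outside, world axes, zero at the start; "wrist_torque": the same for the moment, N m; "width": finger opening in m.
Only numpy, scipy, OpenCV 4.12 (cv2) and the standard library are available. Lean on these libraries where they do the work, as an engineer would, in place of code of your own. Each camera call takes 0.05 s, during which the arm holds its last target. There are 200 camera calls.

## Working session

There is one attempt and no reset: what is moved stays moved. The work goes in short steps, Python scripts to look and compute and a tool call to move; the robot and the scene stay as the last step left them, time stands still between calls to the robot, and variables do not carry over. Pictures are saved under pics/ and viewed, on a budget of 10 in all, crops included, one or two more only if the job needs it, and the job is handed in when it is done.

Besides the shell and the picture viewer there is one more tool, called after "Request:" as name(argument=value, ...) on one line, values as JSON. move_arm: Moves the arm, as the interface text tells. Its arguments: {"type":"object","properties":{"steps":{"type":"array"},"claw":{"type":"number"},"force":{"type":"number"}},"required":["steps"]}

```bash
mkdir -p pics; ls; cat > h.py <<'E'
import numpy as np, cv2
from workcell import bot, cams, search_frame, outline_of, landmark_of
def cap(n):
    s=bot.sense(); im,d=cams.capture(n); return s,im,d
def save(im,f): cv2.imwrite('pics/'+f,cv2.cvtColor(im,cv2.COLOR_RGB2BGR))
def w2c(n,s=None):
    p=cams.camera_params(n)
    if 'rvec' in p:
        R=cv2.Rodrigues(np.array(p['rvec'],float))[0]; return p,R,np.array(p['tvec'],float).ravel()
    T=np.eye(4);T[:3,:3]=s['eef_rot'];T[:3,3]=s['ee_pos']
    M=np.linalg.inv(T@np.array(p['T_tool_cam'])); return p,M[:3,:3],M[:3,3]
def proj(P,n,s=None):
    p,R,t=w2c(n,s); K=np.array([[p['fx'],0,p['cx']],[0,p['fy'],p['cy']],[0,0,1.]])
    return cv2.projectPoints(np.array(P,float).reshape(-1,3),cv2.Rodrigues(R)[0],t,K,np.array([p['k1'],0,0,0.]))[0][:,0]
def cloud(d,n,s=None):
    p,R,t=w2c(n,s); K=np.array([[p['fx'],0,p['cx']],[0,p['fy'],p['cy']],[0,0,1.]])
    h,w=d.shape; uv=np.stack(np.meshgrid(np.arange(w),np.arange(h)),-1).reshape(-1,1,2).astype(float)
    xy=cv2.undistortPoints(uv,K,np.array([p['k1'],0,0,0.]))[:,0].reshape(h,w,2)
    P=np.dstack([xy*d[...,None],d]); W=(P-t)@R; W[d<=0]=np.nan; return W
E
python3 - <<'E'
from h import *
for n in ['top','side']:
    s,im,d=cap(n); save(im,n+'1.png')
    for t in ['scoop_grip','station','sleeve_front','sleeve_back','sleeve_top']:
        for r in landmark_of(n,t)[:4]: print(n,t,round(r['score'],2),np.round(r['point'],3),proj(r['point'],n).round())
print(bot.sense()['time_s'])
E
```

```text
pics
top scoop_grip 0.64 [ 0.461 -0.316  0.092] [[430. 254.]]
top station 0.55 [ 0.617 -0.001 -0.003] [[276. 186.]]
top sleeve_front 0.48 [ 0.631 -0.006  0.014] [[278. 178.]]
top sleeve_back 0.51 [ 0.66  -0.014  0.016] [[282. 165.]]
top sleeve_top 0.89 [ 0.531 -0.172  0.011] [[352. 225.]]
top sleeve_top 0.86 [0.657 0.258 0.012] [[162. 163.]]
top sleeve_top 0.79 [ 0.362 -0.229  0.012] [[379. 304.]]
top sleeve_top 0.67 [ 0.706 -0.18   0.013] [[356. 149.]]
side scoop_grip 0.84 [ 0.457 -0.315  0.091] [[241. 296.]]
side station 0.64 [ 0.615 -0.006 -0.002] [[297. 230.]]
side sleeve_front 0.47 [ 0.633 -0.012  0.018] [[304. 225.]]
side sleeve_back 0.42 [ 0.658 -0.013  0.016] [[312. 225.]]
side sleeve_top 0.74 [ 0.702 -0.177  0.011] [[338. 268.]]
side sleeve_top 0.71 [ 0.532 -0.171  0.007] [[272. 272.]]
side sleeve_top 0.57 [ 0.641 -0.008  0.034] [[306. 220.]]
side sleeve_top 0.47 [0.655 0.251 0.01 ] [[300. 173.]]
0.6
```

View pics/top1.png

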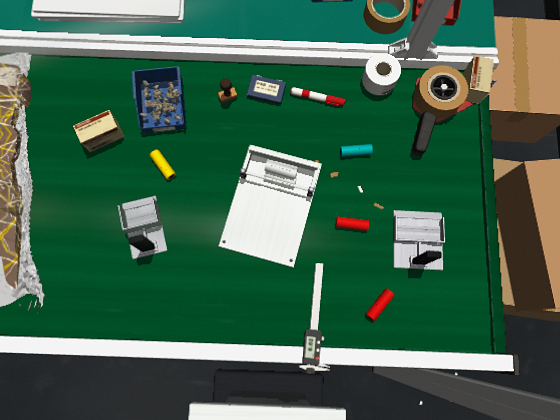

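View pics/side1.png

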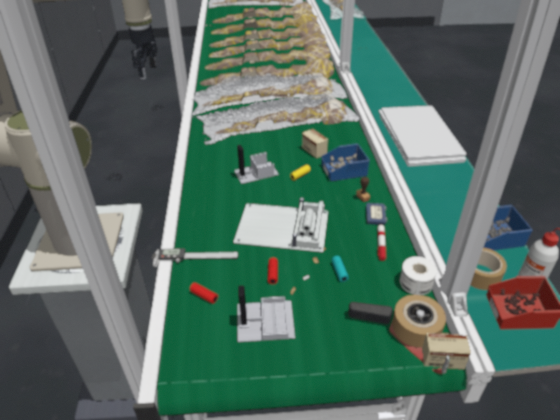

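Candidates for the scoop: right one (418,240), wide with low walls, and left one (143,228), narrower. The sleeves on the station are at (278,172). Look-alikes are red (352,224) and (379,304), turquoise (356,151) and yellow (162,164). I'll measure both scoops and check a crop.

```bash
python3 - <<'E'
from h import *
s,im,d=cap('top'); W=cloud(d,'top')
save(cv2.resize(np.hstack([im[185:285,100:200],im[185:285,370:470]]),None,fx=4,fy=4,interpolation=2),'crop.png')
p=cams.camera_params('top'); print(p)
def rect(m,lo,hi,nm):
    z=W[...,2]; k=m&(z>lo)&(z<hi); P=W[k][:,:2]
    c,sz,a=cv2.minAreaRect((P*1000).astype(np.float32)); print(nm,k.sum(),np.round(c,1),np.round(sz,1),round(a,2), np.round(np.nanpercentile(z[k],[5,50,95]),4))
    print(cv2.boxPoints((c,sz,a)).round(0).tolist())
for t in ['scoop_grip','station']:
    for r in outline_of('top',t):
        m=r['mask']; print(t,r['score'],m.sum()); rect(m,-.01,.12,t)
        if t=='station': rect(m,-.005,.01,'plate'); rect(m,.02,.06,'high')
        else: rect(m,.09,.13,'handle'); rect(m,-.01,.05,'pan')
        z=W[...,2][m]; print(np.histogram(z,np.arange(-.01,.13,.01))[0])
for n in ['scoop_grip','station']:
    for r in search_frame('top',n): print(n,r)
E
```

```text
{'fx': 509.6273948104339, 'fy': 509.6273948104339, 'cx': 273.2699406549533, 'cy': 208.7926738140904, 'k1': 0.013426979253502926, 'rvec': array([ 2.13632905, -2.05617972,  0.25286235]), 'tvec': array([-0.01860317,  0.54694384,  1.00431946])}
scoop_grip 0.6 2820
scoop_grip 2809 [ 506.3 -317.4] [108.3 128.5] 88.72 [-0.0003  0.0038  0.0918]
[[441.0, -370.0], [569.0, -373.0], [572.0, -265.0], [443.0, -262.0]]
handle 143 [ 458.  -315.8] [30.8 14.9] 89.69 [0.095  0.1108 0.1147]
[[450.0, -331.0], [465.0, -331.0], [466.0, -300.0], [451.0, -300.0]]
pan 2590 [ 506.3 -317.4] [108.3 128.5] 88.72 [-0.0003  0.0035  0.0195]
[[441.0, -370.0], [569.0, -373.0], [572.0, -265.0], [443.0, -262.0]]
[ 176 2084  211   85   14   20   18   21   14   23   20   39   84    0]
station 0.82 7498
station 7471 [574.9   8. ] [170.2 246.4] 76.36 [0.001  0.0047 0.0401]
[[435.0, -46.0], [675.0, -104.0], [715.0, 62.0], [475.0, 120.0]]
plate 6458 [574.9   8. ] [170.2 246.4] 76.36 [0.0009 0.0043 0.0077]
[[435.0, -46.0], [675.0, -104.0], [715.0, 62.0], [475.0, 120.0]]
high 936 [646.3  -9.9] [165.3  73.3] 75.85 [0.0243 0.0386 0.0455]
[[591.0, -81.0], [662.0, -99.0], [702.0, 61.0], [631.0, 79.0]]
[ 122 6336   77  204  352  379    1    0    0    0    0    0    0    0]
scoop_grip {'point': [0.5073, -0.3145, 0.0039], 'score': 0.62}
station {'point': [0.5627, 0.0113, 0.0034], 'score': 0.7}
```

View pics/crop.png

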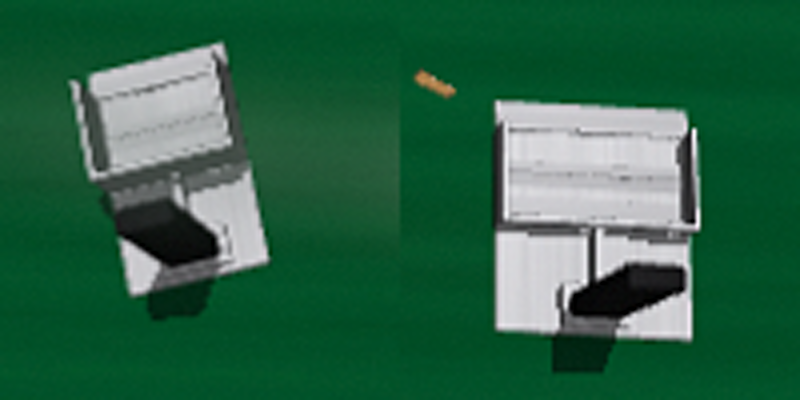

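The crop shows the wide pan with low walls on the right (108 × 128 mm measured, against 106 × 127 given) and the narrow deep one on the left. I choose the right one: handle at (458, -316) mm, yaw -1.3°. The station origin is about (618.6, -2.6) mm, yaw -13.6°.

```bash
cat >> h.py <<'E'
def plan(wps,nper=None,smax=0.05):
    "wps: (x,y,z TCP, yaw deg of tool y axis mod 180 or None); prints rows"
    s=bot.sense(); p=np.array(s['ee_pos']); R=np.array(s['eef_rot']); print('yaw y',np.degrees(np.arctan2(R[1,1],R[0,1])),'z',R[:,2].round(3),'q',np.round(s['q'],1))
    for w in wps:
        t=np.array(w[:3]); dy=0
        if w[3] is not None:
            cur=np.degrees(np.arctan2(R[1,1],R[0,1])); dy=(w[3]-cur+90)%180-90
        n=max(int(np.ceil(np.linalg.norm(t-p)/smax)),int(np.ceil(abs(dy)/9)),1)
        st=(t-p)/n
        for i in range(n):
            v=R.T@st/0.06; a=-dy/n/360   # tool z down: turn sign flips
            print(', '.join('%.3f'%x for x in [*v,a]),end=',  ')
            c,sn=np.cos(a*2*np.pi),np.sin(a*2*np.pi); R=R@np.array([[c,-sn,0],[sn,c,0],[0,0,1]])
        p=t; print(' #',n,'dyaw',round(dy,2),'endyaw',np.degrees(np.arctan2(R[1,1],R[0,1])).round(2))
E
python3 - <<'E'
from h import *
plan([(.5,.2,.40,None),(.458,-.316,.36,-1.3)],smax=.055)
E
```

```text
yaw y 74.4303038458531 z [ 0.  0. -1.] q [69.5  7.5 85.3 -0.  87.3 -4.9]
-0.713, -0.455, 0.008, 0.000,  -0.713, -0.455, 0.008, 0.000,  -0.713, -0.455, 0.008, 0.000,  -0.713, -0.455, 0.008, 0.000,  -0.713, -0.455, 0.008, 0.000,  -0.713, -0.455, 0.008, 0.000,  -0.713, -0.455, 0.008, 0.000,  -0.713, -0.455, 0.008, 0.000,  -0.713, -0.455, 0.008, 0.000,  -0.713, -0.455, 0.008, 0.000,   # 10 dyaw 0 endyaw 74.43
-0.163, -0.847, 0.067, 0.021,  -0.274, -0.818, 0.067, 0.021,  -0.379, -0.775, 0.067, 0.021,  -0.478, -0.718, 0.067, 0.021,  -0.568, -0.649, 0.067, 0.021,  -0.649, -0.569, 0.067, 0.021,  -0.718, -0.478, 0.067, 0.021,  -0.775, -0.379, 0.067, 0.021,  -0.818, -0.274, 0.067, 0.021,  -0.847, -0.164, 0.067, 0.021,   # 10 dyaw -75.73 endyaw -1.3
```

Request:
move_arm(steps=[-0.71,-0.455,0,0,-0.71,-0.455,0,0,-0.71,-0.455,0,0,-0.71,-0.455,0,0,-0.71,-0.455,0,0,-0.71,-0.455,0,0,-0.71,-0.455,0,0,-0.71,-0.455,0,0], claw=1, force=100)

```text
time_s: 1.85
ee_pos: [0.4316, 0.2747, 0.4049]
eef_rot: [[-0.963, 0.268, 0.001], [0.268, 0.963, 0.0], [-0.0, 0.0, -1.0]]
ft_force: [1.2, -0.3, -0.4]
width: 0.0856
```

Request:
move_arm(steps=[-0.71,-0.455,0,0,-0.71,-0.455,0,0,-0.16,-0.85,0.067,0.021,-0.27,-0.82,0.067,0.021,-0.38,-0.775,0.067,0.021,-0.48,-0.72,0.067,0.021,-0.57,-0.65,0.067,0.021,-0.65,-0.57,0.067,0.021])

```text
time_s: 2.85
ee_pos: [0.4723, -0.1111, 0.3808]
eef_rot: [[-0.482, 0.876, 0.001], [0.876, 0.482, -0.0], [-0.001, 0.001, -1.0]]
ft_force: [-0.5, -0.6, 0.0]
width: 0.085
```

Request:
move_arm(steps=[-0.72,-0.48,0.067,0.021,-0.775,-0.38,0.067,0.021,-0.82,-0.27,0.067,0.021,-0.85,-0.16,0.067,0.021,0,0,0,0,0,0,0,0])

```text
time_s: 3.6
ee_pos: [0.4565, -0.3161, 0.3644]
eef_rot: [[0.02, 1.0, -0.0], [1.0, -0.02, 0.001], [0.001, -0.0, -1.0]]
ft_force: [0.4, -0.2, -0.4]
width: 0.0855
```

```bash
python3 - <<'E'
from h import *
s,im,d=cap('wrist'); print(s['time_s'],np.round(s['ee_pos'],4)); W=cloud(d,'wrist',s); save(im,'w1.png')
P=proj([[.458,-.316,.112],[.458,-.316,.092]],'wrist',s); print(P)
for r in landmark_of('wrist','scoop_grip'): print(r)
k=(W[...,2]>.1)&(W[...,2]<.125); print(k.sum())
if k.sum()>20:
    c,sz,a=cv2.minAreaRect((W[k][:,:2]*1000).astype(np.float32)); print(c,sz,a)
plan([(.458,-.316,.247,-1.3)])
E
```

```text
3.6 [ 0.4565 -0.3161  0.3644]
[[285.98911763 218.60622302]
 [285.74792458 210.62643249]]
{'point': [0.4567, -0.3114, 0.0875], 'score': 0.8}
947
(456.74505615234375, -315.8642272949219) (29.87993049621582, 13.626072883605957) 88.84620666503906
yaw y -1.0712294082702936 z [ 0.  0. -1.] q [-39.9   1.8  95.5   0.   82.7 -38.8]
-0.004, 0.006, 0.654, 0.000,  -0.004, 0.006, 0.654, 0.000,  -0.004, 0.006, 0.654, 0.000,   # 3 dyaw -0.23 endyaw -1.3
```

View pics/w1.png

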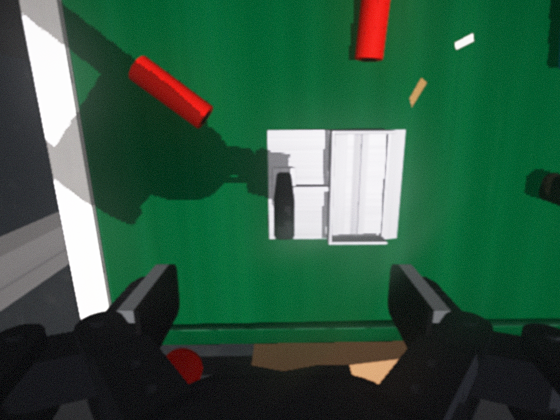

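The wrist view confirms the flat scoop: handle top at about (285,210), depth fit (456.7, -315.9) mm, right under the gripper. I'm going down and gripping.

Request:
move_arm(steps=[0,0,0.6,0,0,0,0.6,0,0,0,0.5,0,0,0,0.257,0,0,0,0,0])

```text
time_s: 4.32
ee_pos: [0.4566, -0.3153, 0.2464]
eef_rot: [[0.019, 1.0, -0.001], [1.0, -0.019, 0.001], [0.001, -0.001, -1.0]]
ft_force: [0.8, -0.7, 0.6]
width: 0.0852
```

Request:
move_arm(steps=[0,0,0,0,0,0,0,0,0,0,0,0,0,0,0,0,0,0,0,0,0,0,0,0,0,0,0,0,0,0,0,0], claw=-1, force=100)

```text
time_s: 5.32
ee_pos: [0.4568, -0.3165, 0.2477]
eef_rot: [[0.02, 1.0, 0.001], [1.0, -0.02, -0.001], [-0.001, 0.001, -1.0]]
ft_force: [-0.8, -0.1, 5.2]
width: 0.013
```

```bash
python3 - <<'E'
from h import *
s=bot.sense(); print(s['time_s'],np.round(s['ee_pos'],4),s['ft_force'],s['width'])
x0,y0,a=.6186,-.0026,np.radians(-13.6)
ux=np.array([np.cos(a),np.sin(a)]); h=np.array([x0,y0])-.140*ux; print(h)
plan([(.4565,-.316,.31,None),(*h,.31,-13.6)],smax=.035)
E
```

```text
5.325 [ 0.4568 -0.3165  0.2477] [-0.83313956 -0.05477028  5.21865618] 0.012965760509698417
[0.48252546 0.0303199 ]
yaw y -1.1735523669529182 z [ 0.001 -0.001 -1.   ] q [-40.    8.2 101.4  -0.   70.3 -38.8]
0.004, -0.002, -0.519, 0.000,  0.004, -0.002, -0.519, 0.000,   # 2 dyaw 0 endyaw -1.17
0.578, 0.032, -0.000, 0.003,  0.579, 0.019, -0.000, 0.003,  0.579, 0.006, -0.000, 0.003,  0.579, -0.006, -0.000, 0.003,  0.579, -0.019, -0.000, 0.003,  0.578, -0.031, -0.000, 0.003,  0.577, -0.044, -0.000, 0.003,  0.576, -0.056, -0.000, 0.003,  0.575, -0.069, -0.000, 0.003,  0.573, -0.081, -0.000, 0.003,   # 10 dyaw -12.43 endyaw -13.6
```

Request:
move_arm(steps=[0,0,-0.3,0,0,0,-0.45,0,0,0,-0.29,0,0.3,0.01,0,0.0035,0.55,0.01,0,0.0035,0.578,0,0,0.0035,0.578,0,0,0.0035,0.578,-0.01,0,0.0035])

```text
time_s: 6.32
ee_pos: [0.4678, -0.1605, 0.3097]
eef_rot: [[0.131, 0.991, -0.0], [0.991, -0.131, 0.0], [0.0, -0.0, -1.0]]
ft_force: [0.6, 0.7, -2.1]
width: 0.0124
```

```bash
python3 - <<'E'
from h import *
s=bot.sense(); print(s['time_s'],np.round(s['ee_pos'],4),s['ft_force'],s['width'])
plan([(.4825,.0303,.31,-13.6)],smax=.033)
E
```

```text
6.325 [ 0.4678 -0.1605  0.3097] [ 0.59195437  0.67943708 -2.11072598] 0.012409812051127933
yaw y -7.524727902381276 z [-0.  0. -1.] q [-24.9  -5.2 108.2   0.   77.  -17.4]
0.531, -0.029, -0.001, 0.003,  0.530, -0.038, -0.001, 0.003,  0.529, -0.048, -0.001, 0.003,  0.528, -0.057, -0.001, 0.003,  0.527, -0.066, -0.001, 0.003,  0.526, -0.076, -0.001, 0.003,   # 6 dyaw -6.08 endyaw -13.6
```

Request:
move_arm(steps=[0.53,-0.03,0,0.0028,0.53,-0.04,0,0.0028,0.53,-0.05,0,0.0028,0.53,-0.06,0,0.0028,0.527,-0.066,0,0.0028,0.35,-0.05,0,0.0028,0.176,-0.026,0,0,0,0,0,0])

```text
time_s: 7.32
ee_pos: [0.4821, 0.0296, 0.3096]
eef_rot: [[0.232, 0.973, -0.0], [0.973, -0.232, -0.0], [-0.0, -0.0, -1.0]]
ft_force: [-0.8, 0.4, -2.8]
width: 0.0131
```

```bash
python3 - <<'E'
from h import *
s,im,d=cap('top'); print(s['time_s'],np.round(s['ee_pos'],4),s['ft_force'],s['width'])
sw,iw,dw=cap('wrist'); W=cloud(dw,'wrist',sw); save(iw,'w2.png')
P=W[np.isfinite(W[...,2])]; 
for lo,hi in [(-.002,.002),(.002,.008),(.025,.033),(.034,.043),(.044,.056),(.058,.075),(.1,.2)]:
    k=(W[...,2]>lo)&(W[...,2]<hi)
    print(lo,hi,k.sum(), np.round(np.median(W[k],0),3) if k.any() else '')
for t in ['station','scoop_grip','sleeve_top']:
    for r in landmark_of('wrist',t)[:3]: print(t,r)
plan([(.4825,.0303,.31,-13.6)],smax=.033)
E
```

```text
7.325 [0.4821 0.0296 0.3096] [-0.78798832  0.41872439 -2.81124859] 0.013145329101485682
-0.002 0.002 104063 [0.412 0.108 0.   ]
0.002 0.008 24432 [0.542 0.061 0.004]
0.025 0.033 4421 [ 0.647 -0.008  0.029]
0.034 0.043 5105 [ 0.632 -0.018  0.039]
0.044 0.056 3325 [ 0.64  -0.006  0.048]
0.058 0.075 25051 [0.54  0.028 0.065]
0.1 0.2 20666 [0.483 0.036 0.187]
station {'point': [0.6195, -0.003, -0.0052], 'score': 0.86}
scoop_grip {'point': [0.4827, 0.033, 0.1507], 'score': 0.8}
sleeve_top {'point': [0.6431, -0.008, 0.0372], 'score': 0.98}
yaw y -13.570116395221433 z [-0. -0. -1.] q [ -2.7  -7.1 110.   -0.   77.1  10.9]
0.029, -0.001, -0.009, 0.000,   # 1 dyaw -0.03 endyaw -13.6
```

View pics/w2.png

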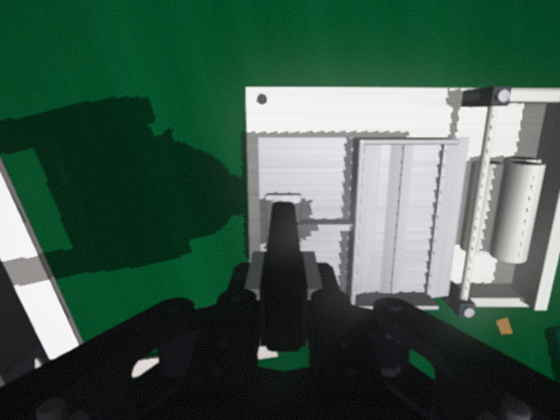

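The view shows the scoop held over the plate, parallel to it, with the lip (455) left of the bar (485) and the sleeves behind it at (510,210). I'm checking tilt and alignment.

```bash
python3 - <<'E'
from h import *
sw,iw,dw=cap('wrist'); W=cloud(dw,'wrist',sw)
a=np.radians(-13.6); R2=np.array([[np.cos(a),-np.sin(a)],[np.sin(a),np.cos(a)]])
S=(W[...,:2]-[.6186,-.0026])@R2; x,y,z=S[...,0]*1e3,S[...,1]*1e3,W[...,2]*1e3
def lin(k,u,v): return np.polyfit(u[k],v[k],1).round(4)
k=(z>33)&(z<45)&(abs(x)<8)&(abs(y)<65); print('bar x vs y',k.sum(),lin(k,y,x),z[k].mean())
k=(z>55)&(z<72)&(x<-98)&(x>-155)&(abs(y)<54); A=np.c_[x[k],y[k],np.ones(k.sum())]; print('pan',k.sum(),np.linalg.lstsq(A,z[k],rcond=None)[0].round(4), z[k].mean())
k=(z>50)&(z<90); c,sz,ang=cv2.minAreaRect(np.c_[x[k],y[k]].astype(np.float32)); print('pan rect',c,sz,ang)
k=(z>2)&(z<8)&(x<-40)&(x>-160)&(y>58); A=np.c_[x[k],y[k],np.ones(k.sum())]; print('plate',z[k].mean(),np.linalg.lstsq(A,z[k],rcond=None)[0].round(4),'front',x[(z>2)&(z<8)&(y>60)&(y<80)].min(), 'left',np.percentile(y[k],99.5))
E
```

```text
bar x vs y 1719 [ 2.1000e-03 -3.1442e+00] 38.68018692897944
pan 9459 [-1.61000e-02 -1.35000e-02  6.31429e+01] 64.88073810752341
pan rect (-63.718727111816406, -1.6303901672363281) (182.95022583007812, 106.62818145751953) 0.06867371499538422
plate 4.52882196429407 [ 0.     -0.0262  6.441 ] front -344.52218023062517 left 132.79237086430325
```

Request:
move_arm(steps=[0,0,0.3,0,0,0,0.3,0,0,0,0.2,0,0,0,0.1,0,0,0,0,0])

```text
time_s: 8.25
ee_pos: [0.482, 0.0293, 0.2549]
eef_rot: [[0.234, 0.972, -0.001], [0.972, -0.234, 0.0], [-0.0, -0.001, -1.0]]
ft_force: [0.1, 0.8, -2.6]
width: 0.0128
```

Request:
move_arm(steps=[0,0,0.03,0,0,0,0.015,0,0,0,0,0])

```text
time_s: 8.62
ee_pos: [0.4823, 0.0293, 0.2531]
eef_rot: [[0.234, 0.972, 0.001], [0.972, -0.234, -0.0], [0.0, 0.001, -1.0]]
ft_force: [0.0, -0.0, -2.6]
width: 0.0123
```

Request:
move_arm(steps=[0,0,0.03,0,0,0,0,0])

```text
time_s: 8.88
ee_pos: [0.4825, 0.0293, 0.2517]
eef_rot: [[0.234, 0.972, 0.001], [0.972, -0.234, 0.0], [0.0, 0.001, -1.0]]
ft_force: [-1.9, -0.4, 3.6]
width: 0.0129
```

Request:
move_arm(steps=[0,0,0.02,0,0,0,0,0])

```text
time_s: 9.12
ee_pos: [0.4828, 0.0293, 0.2517]
eef_rot: [[0.234, 0.972, 0.002], [0.972, -0.234, -0.0], [0.0, 0.002, -1.0]]
ft_force: [-7.1, 0.9, 15.1]
width: 0.0128
```

Request:
move_arm(steps=[0,0,-0.01,0,0,0.06,0,0,0,0.08,0,0,0,0.08,0,0,0,0.08,0,0,0,0.08,0,0,0,0,0,0])

```text
time_s: 10.0
ee_pos: [0.5052, 0.0239, 0.2517]
eef_rot: [[0.234, 0.972, 0.002], [0.972, -0.234, -0.0], [0.0, 0.002, -1.0]]
ft_force: [-0.5, 0.8, 6.2]
width: 0.0125
```

Request:
move_arm(steps=[0,0.08,0,0,0,0.08,0,0,0,0.08,0,0,0,0.08,0,0,0,0.08,0,0,0,0.08,0,0])

```text
time_s: 10.75
ee_pos: [0.5328, 0.0173, 0.2517]
eef_rot: [[0.234, 0.972, 0.001], [0.972, -0.234, 0.0], [0.0, 0.001, -1.0]]
ft_force: [-5.9, 1.0, 10.2]
width: 0.013
```

Request:
move_arm(steps=[0,0.07,0,0,0,0.07,0,0,0,0.07,0,0,0,0.07,0,0])

```text
time_s: 11.25
ee_pos: [0.549, 0.0135, 0.2517]
eef_rot: [[0.234, 0.972, 0.0], [0.972, -0.234, 0.0], [0.0, 0.0, -1.0]]
ft_force: [-8.7, 1.6, 11.5]
width: 0.013
```

Request:
move_arm(steps=[0,0.06,0,0,0,0.06,0,0,0,0.06,0,0,0,0.05,0,0])

```text
time_s: 11.75
ee_pos: [0.5624, 0.0102, 0.2517]
eef_rot: [[0.234, 0.972, 0.001], [0.972, -0.234, 0.0], [0.0, 0.001, -1.0]]
ft_force: [-6.8, 1.5, 11.7]
width: 0.0127
```

Request:
move_arm(steps=[0,0.04,0,0,0,0.04,0,0,0,0,0,0])

```text
time_s: 12.12
ee_pos: [0.5672, 0.009, 0.2517]
eef_rot: [[0.234, 0.972, 0.001], [0.972, -0.234, 0.0], [0.0, 0.001, -1.0]]
ft_force: [-5.0, 2.6, 8.7]
width: 0.0131
```

Request:
move_arm(steps=[0,0.03,0,0,0,0.03,0,0,0,0,0,0])

```text
time_s: 12.5
ee_pos: [0.5707, 0.0082, 0.2517]
eef_rot: [[0.234, 0.972, 0.001], [0.972, -0.234, 0.0], [0.0, 0.001, -1.0]]
ft_force: [-4.8, 0.9, 8.7]
width: 0.0129
```

Request:
move_arm(steps=[0,0.03,0,0,0,0.02,0,0,0,0,0,0])

```text
time_s: 12.88
ee_pos: [0.5727, 0.008, 0.2517]
eef_rot: [[0.234, 0.972, -0.002], [0.972, -0.234, 0.001], [0.001, -0.002, -1.0]]
ft_force: [-13.3, 4.3, 15.5]
width: 0.013
```

Request:
move_arm(steps=[0,0.02,0,0,0,0,0,0])

```text
time_s: 13.12
ee_pos: [0.5732, 0.0079, 0.2518]
eef_rot: [[0.234, 0.972, -0.004], [0.972, -0.234, 0.001], [0.0, -0.004, -1.0]]
ft_force: [-20.4, 5.0, 22.2]
width: 0.0128
```

```bash
python3 - <<'E'
from h import *
sw,iw,dw=cap('wrist'); W=cloud(dw,'wrist',sw); save(iw,'w3.png'); print(sw['ee_pos'],sw['ft_force'])
a=np.radians(-13.6); R2=np.array([[np.cos(a),-np.sin(a)],[np.sin(a),np.cos(a)]])
S=(W[...,:2]-[.6166,-.0026])@R2; x,y,z=S[...,0]*1e3,S[...,1]*1e3,W[...,2]*1e3
for xs in range(-14,60,3):
    k=(abs(x-xs)<1.5)&(abs(y)<30); print(xs,k.sum(),np.nanpercentile(z[k],[10,50,90]).round(1) if k.any() else '')
for r in landmark_of('wrist','sleeve_top')[:3]: print(r)
E
```

```text
[0.57324796 0.0079009  0.25182203] [-20.4313039    5.04449195  22.18302871]
-14 1683 [  6.7 135.3 139.9]
-11 1783 [  6.7 135.9 145. ]
-8 2495 [  6.9 144.9 150.7]
-5 3037 [  7.3 150.1 155.2]
-2 3458 [ 24.1 152.4 164.2]
1 2008 [ 38.6 152.1 165.1]
4 1275 [145.4 159.4 167.2]
7 1408 [ 30.  153.6 165.3]
10 938 [ 30.5  31.8 162. ]
13 587 [ 30.6  31.4 157.6]
16 1465 [30.4 41.3 45.4]
19 788 [45.7 47.1 48.4]
22 725 [48.1 49.1 50.1]
25 645 [48.9 49.8 50.6]
28 593 [49.2 50.  50.8]
31 510 [48.3 49.1 49.8]
34 350 [46.2 47.6 48.5]
37 140 [42.8 44.1 45.5]
40 0 
43 137 [29.2 30.1 30.8]
46 351 [27.6 28.5 29.4]
49 154 [25.5 27.  27.9]
52 2323 [23.5 34.2 42.5]
55 556 [41.9 42.7 43.4]
58 587 [41.9 42.7 43.5]
{'point': [0.6386, -0.0091, 0.0375], 'score': 0.75}
```

View pics/w3.png

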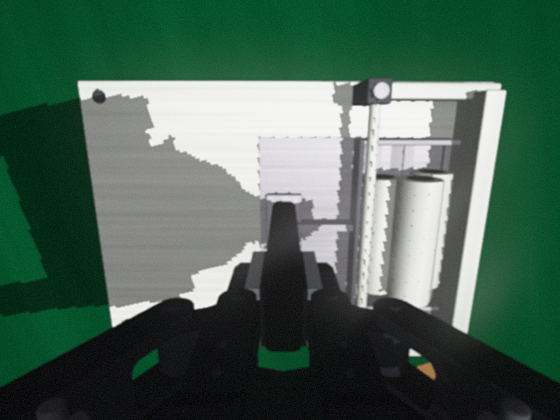

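The picture shows the scoop home: the bar at (372,200), the top sleeve at (418,240) over the pocket, a lower sleeve on each side. The depth profile gives lower tops at about 30 mm, the top sleeve at 50 mm, and the force is rising hard. I'm drawing back slowly.

Request:
move_arm(steps=[0,-0.02,0,0,0,-0.03,0,0,0,-0.03,0,0,0,-0.03,0,0])

```text
time_s: 13.72
ee_pos: [0.5689, 0.0085, 0.2518]
eef_rot: [[0.234, 0.972, 0.004], [0.972, -0.234, -0.0], [0.0, 0.004, -1.0]]
ft_force: [3.5, -0.8, 4.3]
width: 0.0127
```

Request:
move_arm(steps=[0,-0.04,0,0,0,-0.04,0,0,0,-0.04,0,0,0,-0.04,0,0])

```text
time_s: 14.22
ee_pos: [0.5595, 0.0107, 0.2517]
eef_rot: [[0.234, 0.972, 0.004], [0.972, -0.234, -0.001], [0.0, 0.004, -1.0]]
ft_force: [4.1, -0.4, 14.2]
width: 0.0129
```

Request:
move_arm(steps=[0,-0.05,0,0,0,-0.05,0,0,0,-0.05,0,0,0,-0.05,0,0,0,-0.05,0,0])

```text
time_s: 14.85
ee_pos: [0.5449, 0.0142, 0.2518]
eef_rot: [[0.234, 0.972, 0.004], [0.972, -0.234, -0.001], [0.0, 0.004, -1.0]]
ft_force: [2.1, -0.3, -0.9]
width: 0.0127
```

Request:
move_arm(steps=[0,-0.05,0,0,0,-0.05,0,0,0,-0.05,0,0,0,-0.05,0,0,0,-0.05,0,0])

```text
time_s: 15.48
ee_pos: [0.5303, 0.0177, 0.2518]
eef_rot: [[0.234, 0.972, 0.004], [0.972, -0.234, -0.001], [0.0, 0.004, -1.0]]
ft_force: [5.4, -2.1, 8.2]
width: 0.0127
```

```bash
cat > prof.py <<'E'
from h import *
sw,iw,dw=cap('wrist'); W=cloud(dw,'wrist',sw); save(iw,'w%d.png'%int(sw['time_s']*10)); print(sw['time_s'],sw['ee_pos'],sw['ft_force'])
a=np.radians(-13.6); R2=np.array([[np.cos(a),-np.sin(a)],[np.sin(a),np.cos(a)]])
S=(W[...,:2]-[.6166,-.0026])@R2; x,y,z=S[...,0]*1e3,S[...,1]*1e3,W[...,2]*1e3
for xs in range(-108,60,4):
    k=(abs(x-xs)<2)&(abs(y)<30)&(z<70); print(xs,k.sum(),np.nanpercentile(z[k],[10,50,90]).round(1) if k.any() else '',end=' | ')
for r in landmark_of('wrist','sleeve_top')[:4]: print(r)
E
python3 prof.py
```

```text
15.475 [0.53034515 0.01771383 0.25177765] [ 5.37549682 -2.07757882  8.16497272]
-108 499 [3.8 4.6 5.4] | -104 458 [3.8 4.7 6.5] | -100 461 [ 5.8  6.6 11.6] | -96 338 [ 6.3 12.1 28.6] | -92 381 [ 6.3 24.5 63.2] | -88 417 [ 6.4 20.4 62.7] | -84 390 [ 6.5 23.8 63.5] | -80 336 [ 6.3 12.4 29.8] | -76 438 [ 6.   7.2 17.7] | -72 469 [ 6.1  6.9 15.7] | -68 496 [ 6.   6.9 17. ] | -64 550 [ 6.   7.  14.5] | -60 549 [ 6.   6.9 14.2] | -56 561 [ 6.   7.  15.3] | -52 562 [ 6.2  7.  12. ] | -48 578 [ 6.2  7.1 17.7] | -44 996 [ 9.4 23.3 25.2] | -40 555 [ 9.1 19.2 22.9] | -36 1067 [ 9.3 25.8 28.3] | -32 759 [28.4 29.5 30.5] | -28 704 [29.8 30.7 31.5] | -24 637 [29.5 30.2 31. ] | -20 481 [26.9 28.4 29.6] | -16 115 [22.5 26.1 26.9] | -12 875 [17.7 22.3 25.3] | -8 1157 [ 7.3 27.3 29.4] | -4 1119 [29.2 30.7 38.4] | 0 1058 [30.6 38.9 40.1] | 4 42 [37.5 38.2 38.6] | 8 58 [26.3 26.9 27.6] | 12 0  | 16 29 [8.2 8.6 9.1] | 20 493 [7.  7.7 8.5] | 24 369 [4.9 6.6 7.6] | 28 1669 [ 4.5 16.8 22.3] | 32 1465 [ 4.5 24.2 26.8] | 36 824 [26.6 27.6 28.8] | 40 638 [27.7 28.4 29.2] | 44 510 [27.  27.8 28.5] | 48 257 [24.1 25.4 26.7] | 52 3215 [23.3 34.  42.4] | 56 729 [42.  42.8 43.6] | {'point': [0.6556, -0.0127, 0.019], 'score': 0.77}
```

The top sleeve now lies on the plate at the stop (top at 28 mm), and the two in the pocket are level at about 30.7 mm. I'm finishing the draw.

Request:
move_arm(steps=[0,-0.07,0,0,0,-0.1,0,0,0,-0.1,0,0,0,-0.1,0,0,0,-0.1,0,0,0,-0.1,0,0,0,-0.08,0,0])

```text
time_s: 16.45
ee_pos: [0.4923, 0.0269, 0.2517]
eef_rot: [[0.234, 0.972, 0.004], [0.972, -0.234, -0.0], [0.0, 0.004, -1.0]]
ft_force: [3.9, -1.0, 20.1]
width: 0.0129
```

Request:
move_arm(steps=[0,-0.05,0,0,0,-0.02,0,0,0,0,0,0,0,0,0,0])

```text
time_s: 16.95
ee_pos: [0.4884, 0.0279, 0.2517]
eef_rot: [[0.234, 0.972, 0.003], [0.972, -0.234, -0.0], [0.0, 0.003, -1.0]]
ft_force: [2.4, -0.4, 8.5]
width: 0.0131
```

```bash
python3 prof.py
```

```text
16.95 [0.48835621 0.02785816 0.25173994] [ 2.41939408 -0.36068397  8.46263321]
-108 541 [ 6.   6.8 13.9] | -104 556 [ 6.   6.9 15.3] | -100 553 [ 6.   6.9 13.5] | -96 567 [ 6.   6.9 13.9] | -92 563 [ 6.1  7.  14.5] | -88 1108 [ 7.3 21.9 25.1] | -84 179 [ 9.1 10.2 21.6] | -80 1284 [ 9.1 23.6 27.4] | -76 800 [27.6 29.  30.4] | -72 698 [29.5 30.3 31.2] | -68 637 [29.7 30.4 31.3] | -64 529 [27.8 28.9 29.8] | -60 254 [23.3 25.3 27. ] | -56 1062 [20.5 24.6 27. ] | -52 850 [27.2 28.9 30.2] | -48 757 [29.5 30.4 31.4] | -44 613 [29.7 30.5 31.3] | -40 448 [27.5 29.1 30.2] | -36 173 [24.9 26.  27.1] | -32 0  | -28 241 [7.7 8.5 9.3] | -24 507 [6.8 7.7 8.5] | -20 387 [5.6 6.8 7.6] | -16 525 [3.9 4.7 5.5] | -12 553 [3.9 4.7 5.5] | -8 538 [3.8 4.7 5.6] | -4 1075 [ 4.2  6.2 38.8] | 0 1299 [ 4.3 38.5 40. ] | 4 589 [3.9 4.8 5.9] | 8 541 [3.9 4.7 5.5] | 12 552 [3.9 4.7 5.5] | 16 529 [4.  4.8 5.6] | 20 92 [3.7 4.4 5.1] | 24 0  | 28 1756 [ 4.8 17.2 22.2] | 32 1226 [ 4.4 21.4 25.9] | 36 117 [ 4.  26.2 27.8] | 40 0  | 44 0  | 48 0  | 52 0  | 56 0  |
```

Request:
move_arm(steps=[0,0,-0.01,0,0,0,0,0])

```text
time_s: 17.3
ee_pos: [0.4879, 0.0279, 0.2517]
eef_rot: [[0.234, 0.972, 0.002], [0.972, -0.234, -0.0], [0.0, 0.002, -1.0]]
ft_force: [2.2, -0.1, 6.4]
width: 0.0132
```

Request:
move_arm(steps=[0,0,0,0,0,0,0,0,0,0,0,0,0,0,0,0,0,0,0,0,0,0,0,0,0,0,0,0,0,0,0,0], claw=1)

```text
time_s: 18.3
ee_pos: [0.4874, 0.0281, 0.251]
eef_rot: [[0.234, 0.972, 0.0], [0.972, -0.234, -0.0], [-0.0, 0.0, -1.0]]
ft_force: [-0.7, -0.9, 0.1]
width: 0.0858
```

Request:
move_arm(steps=[0,0,-0.1,0,0,0,-0.3,0,0,0,-0.5,0,0,0,-0.6,0,0,0,-0.6,0,0,0,-0.3,0,0,0,0,0])

```text
time_s: 19.18
ee_pos: [0.4878, 0.028, 0.3968]
eef_rot: [[0.234, 0.972, 0.003], [0.972, -0.234, -0.0], [0.001, 0.003, -1.0]]
ft_force: [-0.3, 0.0, 0.0]
width: 0.0851
```

```bash
python3 prof.py; ls pics; python3 - <<'E'
from h import *
s,im,d=cap('side'); sw,iw,dw=cap('wrist'); print(sw['width'])
save(np.hstack([cv2.resize(im[150:350,180:380],(400,400)),cv2.resize(iw,(400,300)) if 0 else cv2.copyMakeBorder(cv2.resize(iw,(400,300)),0,100,0,0,0)]),'fin.png')
E
```

```text
19.175 [0.48781723 0.02802575 0.39683465] [-0.26147365  0.04637645  0.02781091]
-108 217 [5.7 6.7 8.5] | -104 220 [5.7 6.8 8.7] | -100 223 [5.8 6.8 8.6] | -96 227 [5.6 6.8 8.2] | -92 249 [ 5.8  6.9 18.5] | -88 257 [12.2 24.1 25.3] | -84 237 [ 8.6  9.9 21.7] | -80 335 [11.8 25.6 27.8] | -76 265 [27.7 29.  30.5] | -72 254 [29.2 30.1 31. ] | -68 231 [29.  30.  31.1] | -64 209 [26.7 28.4 29.3] | -60 149 [19.8 23.6 25.7] | -56 348 [20.2 24.9 27.4] | -52 278 [27.3 28.9 30.3] | -48 265 [29.1 30.2 31.2] | -44 228 [29. 30. 31.] | -40 200 [27.  28.4 29.5] | -36 88 [24.5 25.4 26.4] | -32 81 [8.  9.  9.8] | -28 201 [7.3 8.2 9.2] | -24 203 [6.1 7.3 8.2] | -20 188 [4.6 6.  7. ] | -16 213 [3.9 4.8 5.7] | -12 218 [3.7 4.8 5.7] | -8 211 [3.9 4.7 5.7] | -4 271 [ 3.7  4.8 37.8] | 0 522 [ 4.2 38.  40.1] | 4 276 [ 3.8  5.  38.7] | 8 203 [4.  4.7 5.6] | 12 13 [3.  3.7 4.2] | 16 43 [4.1 5.2 5.9] | 20 209 [3.8 4.9 5.8] | 24 221 [3.7 4.7 5.7] | 28 524 [ 4.3 16.5 22.6] | 32 510 [ 4.3 24.1 26.9] | 36 289 [26.6 27.7 29. ] | 40 235 [27.5 28.5 29.4] | 44 197 [26.7 27.6 28.6] | 48 120 [23.8 25.2 26.4] | 52 933 [22.5 33.8 42.8] | 56 265 [41.9 42.8 43.7] | {'point': [0.5369, -0.1705, 0.0133], 'score': 0.93}
{'point': [0.6528, -0.0137, 0.0169], 'score': 0.92}
{'point': [0.7054, -0.1795, 0.0127], 'score': 0.7}
crop.png
side1.png
top1.png
w1.png
w154.png
w169.png
w191.png
w2.png
w3.png
0.08563711132057038
```

View pics/fin.png

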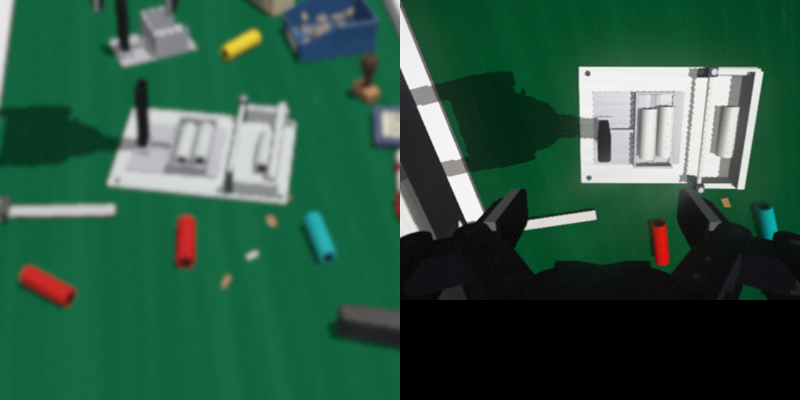

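The final picture shows the scoop standing free on the front of the plate with its two sleeves at (655,135). The third lies at the stop (727,130), and the gripper is open and clear.

```bash
python3 -c "
from h import *
print(bot.job_done())"
```

```text
the job is handed in; nothing more can be done
None
```

The job is done and handed in at about 19.5 s. I gripped the flat scoop by its handle, set it on the plate's open front and pushed it home under the bar, where it stopped hard at about 20 N. I then drew it straight back, released it and lifted the gripper clear.

The last depth and picture checks showed:
- **Scoop:** it stands on the front of the plate with its lip about 18 mm clear of the bar.
- **Sleeves:** the two in the pocket are level, both with tops at about 30 mm. The third lies on the plate against the back stop, its top at about 28 mm.
- **Gripper:** it is open, clear and touching nothing. The look-alikes and the deep scoop show in place in the last picture, except the one red look-alike outside the last wrist view, which the side view still shows.

No check failed. The one small disagreement was the station origin: about 2 to 3 mm between the top and wrist cameras, which did not matter here. The largest contact force I read was about 30 N at the wrist, at the moment the scoop went home (limit 120 N).

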